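Seat the optical filter and close the photometer slide

ROBOT

A 7-joint arm with a two-finger parallel gripper is mounted at the origin on a cart in front of the work surface, level with it; the furniture and walls round the work are solid. World frame = base frame: x ahead of the robot, y to its left, z up, the work surface at z = 0. Lengths are in m, angles in rad, forces in N, time in s.
With the tool pointing down it reaches from about 0.4 to 0.85 m from the base axis. Payload 4.5 kg.
Tool frame: the origin (TCP) lies at the very end of the fingers, on their centre line; the grasp point (between the pads) lies 19 mm behind it; x points along the fingers, y is the direction in which the jaws open and shut, and the axes are right-handed (so a half turn about x gives the same grasp; the last joint's range is limited). The gripper opens to 85 mm and grips with 20 to 120 N. Pads are 22 mm wide; open, the fingers measure 114 mm over their backs; the gripper's body (76 mm by 85 mm) begins 54 mm behind the grasp point. The pads swing forward as they close: fully open they stand 13 mm farther back than shut.
Start: joints at [1.21, 0.689, -0.195, 1.565, 0.157, 0.902, -0.215], TCP at [0.24, -0.577, 0.231] pointing down, gripper open.
Joint ranges: [-3.01, 3.01], [-0.46, 2.08], [-1.47, 1.51], [0.13, 2.56], [-1, 4.14], [0.04, 2.09], [-2.66, 2.66]. Speed limits (rad/s): [2.57, 2.57, 3.14, 3.14, 3.14, 3.14, 3.14].

INTERFACE

Orientations are given as a 3x3 rotation matrix whose columns are the frame's x, y, z axes.
In Python, from plant import * gives the robot as it stands.
- The arm moves only by the tool arm_command, never from a script. Its arguments are lists of equal length, an entry for each row: "claw": the gripper command: -1 is fully open, 1 is shut, values between are in proportion; "translation": the shift along the tool's x, y, z in m, a list of three; "yaw": the turn about the tool's x in rad. A call has exactly 8 rows; each row is the pose to reach, as a shift and turn from the pose commanded when the call began, along the tool's axes at that moment; what a row does not reach only later rows make up. A row lasts 1/10 s, in which the tool goes at most 50 mm and 8.59 degrees, less where a joint would pass 70% of its speed; a pose out of reach is approached as far as the arm can. A call with a gripper value outside its range is refused whole. The fingers move at their own pace and stop on an object; the grip force is fixed at half the most. Time passes only in rows, so rows that repeat a pose let the fingers close, or fill a call up. It gives the time, the measured TCP pose, the force and the opening at its end, in the units of the state.
- get_obs(): the state, without advancing time (a new reading comes with each control period).
- camera(name): name is "scene" or "top" or "wrist"; returns the picture (480x640x3 uint8, blue, green, red); there is no depth.
- camera_params(name): a dict with "K" (3x3 intrinsics, pixels), "T" (4x4, takes a point from camera to world coordinates); the wrist camera has in their place "T_tool_cam" (4x4, takes a point from camera to tool coordinates, whose origin is the TCP and whose axes are the tool frame's). Camera axes: x right, y down, z forward; pixel columns grow to the right and rows downward; lengths in m; the calibration is good to about 2 mm. A picture is of the moment at which its call begins: read the wrist's pose just before it. camera_params takes no time and is no camera call.
- sign_off(): hands the job in, once; it reports no verdict.
Trained networks look in the newest picture that a camera, given by its name, has taken for a name from the list of things; names that differ only in an ending like _2 or _b are one class to them, and where a whole thing is asked for, a point or a joint stands for the part that bears it (a point fixed in the world has none). Each returns a list of dicts, best first, with "p" (0 to 1); they miss things now and then, are a little off and sometimes report something else, mostly with a low value. They report only what shows in the picture. A call takes as long as a camera call. They do not tell look-alikes from the thing itself.
- search_frame(camera, label): "box" ([left, top, right, bottom] in pixels, round what is visible of it).
The state is a dict: "t": time; "joint_pos": joint angles; "joint_velocities": joint speeds; "effort": joint torques, N m; "tool_pos": TCP position; "eef_rot": TCP orientation; "wrist_force": force on the tool from outside, world axes, zero at the start; "moment": the same for the moment, N m; "opening": finger opening in m.
Only numpy, scipy, OpenCV 4.12 (cv2) and the standard library are available. Lean on these libraries where they do the work, as an engineer would, in place of code of your own. Each camera call takes 0.05 s, during which the arm holds its last target.

TASK

Load the photometer with its filter: gently push the round filter that lies on the pulled-out slide along the slide until it drops flat into the round seat, then push the slide all the way into the photometer. Only push with the fingers: never pinch the filter or pick it up, and leave the things lying around undisturbed.

Things in the scene. Friction and masses are not known exactly. Their poses are not given: they have to be found in the camera images.
- filter_mid (a point): centre (half-way up) of the loose optical filter: flat disc 44 mm across, 9 mm thick, 30 g, black ring with glass face, edges chamfered 1.2 mm. It lies on the slide's deck between end tab and seat, its centre 44 to 62 mm from the seat's and up to 4 mm off the centre line, with 40 mm or more of free deck between it and the tab. z is the disc's axis; its yaw means nothing.
- seat (a point): centre of the round seat's mouth in the slide, level with the flat deck (24 mm above the bench); moves with the slide. +x points along the slide into the photometer, z up. The seat is 46.4 mm across, 9 mm deep, with a small glass window flush in its floor: the seated filter is flush with the deck (its centre 4.5 mm below this point; 4.5 mm above it while it lies on the deck).
- fence_end (a point): a point on the slide's deck, on the centre line 84 mm from the seat's centre towards the tab, moves with the slide: here two dark fences on the deck, 3 mm high, begin about 75 mm apart; they narrow to 48 mm 26 mm before the seat's centre and run on beside the seat, so they lead the filter to it. The aluminium deck is 90 mm wide.
- slot (a point): middle of the slot in the photometer's front, level with the deck; 50 mm beyond the seat's centre when the slide is fully out. The grey casing (fixed) is 130 mm wide, 140 mm deep, 62 mm high, its lamp head 97 mm. The slot clears the deck by only 5 mm: a filter that is not in its seat cannot pass.
- tab (a point): centre of the outer face of the slide's upright end tab, 38 mm above the bench; moves with the slide; +x points into the photometer (the way to push). The tab is a plate 60 mm wide, 6 mm thick, its top edge 50 mm above the bench; its outer face is 136 mm on the near side of the seat's centre, nothing in front of it.
- slide (a joint): travel of the filter slide in m: 0 pulled fully out, 0.10 fully home against its stop. It starts at 0 to 0.008, stays where it is left, and takes about 3 N to move.
- petri: bystander: covered petri dish, 62 mm diameter, 16 mm high, on the bench near the slide; origin under its centre
- vial: bystander: small capped vial, 23 mm diameter, 54 mm high, upright on the bench near the slide; origin under its centre
- tee: bystander: white tube T-fitting, 30 x 50 x 12 mm, on the bench near the slide; origin under its centre
- tweezers: bystander: steel tweezers, 124 mm long, 10 mm high, lying to the left of the slide (its +y side) about 80 mm from its centre line; origin under its centre, long axis y
- hex_key: bystander: black hex key, 82 mm long, 6 mm high, lying beyond the tweezers about 120 mm from the slide's centre line; origin under its centre
Things that resemble listed ones, but are neither listed nor needed, are in the scene too. There is more than one size of the part that bears filter_mid; the job needs the middle-sized.

How it is judged:
By the outcome, as a careful person would: the job done as asked, in the order asked, and still so for the second after the job is handed in, with the robot touching nothing.
It also fails if it takes over 45 s, if anything falls off the work surface, if the arm or the gripper's body presses on something with over 40 N, if the wrist force passes 120 N, or if a joint passes its speed limit or range.

## Working session

There is one attempt and no reset: what is moved stays moved. The work goes in short steps, Python scripts to look and compute and a tool call to move; the robot and the scene stay as the last step left them, time stands still between calls to the robot, and variables do not carry over. Pictures are saved under pics/ and viewed, and the job is handed in when it is done.

Besides the shell and the picture viewer there is one more tool, called after "Call:" as name(argument=value, ...), one argument or row to a line, values as JSON. arm_command: Moves the arm, as the interface text tells. Its arguments: {"type":"object","properties":{"claw":{"type":"array","items":{"type":"number"}},"translation":{"type":"array","items":{"type":"array","items":{"type":"number"}}},"yaw":{"type":"array","items":{"type":"number"}}},"required":["claw","translation","yaw"]}

```bash
ls; mkdir -p pics
python3 - <<'E'
from plant import *
import cv2, numpy as np
o=get_obs();print({k:np.round(v,3).tolist() for k,v in o.items()})
for c in ["scene","top"]:
    cv2.imwrite(f"pics/{c}0.png",camera(c)); p=camera_params(c); print(c,np.round(p["K"],1).tolist(),np.round(p["T"],4).tolist())
    for l in ["filter_mid","slide","tab","seat"]:
        print(l,[(np.round(d["box"]).tolist(),round(d["p"],2)) for d in search_frame(c,l)][:4])
print(camera_params("wrist"))
E
```

```text
pics
{'t': 0.0, 'joint_pos': [1.21, 0.69, -0.194, 1.566, 0.157, 0.902, -0.215], 'joint_velocities': [-0.001, 0.0, -0.001, 0.001, -0.002, 0.001, -0.001], 'effort': [0.001, -53.961, -1.267, -15.855, 0.009, 0.01, 0.0], 'tool_pos': [0.24, -0.576, 0.23], 'eef_rot': [[-0.001, 0.385, -0.923], [0.002, -0.923, -0.385], [-1.0, -0.002, 0.0]], 'wrist_force': [-0.013, -0.333, -0.307], 'moment': [-0.028, 0.026, -0.023], 'opening': 0.085}
scene [[591.5, 0.0, 324.1], [0.0, 591.5, 242.2], [0.0, 0.0, 1.0]] [[0.7272, -0.4752, 0.4954, 0.1127], [-0.6862, -0.4848, 0.5422, -0.3149], [-0.0175, -0.7342, -0.6787, 0.6294], [0.0, 0.0, 0.0, 1.0]]
filter_mid [([304.0, 235.0, 328.0, 260.0], 0.94), ([237.0, 320.0, 262.0, 342.0], 0.77), ([421.0, 268.0, 465.0, 304.0], 0.6)]
slide [([262.0, 202.0, 376.0, 298.0], 0.6)]
tab [([265.0, 204.0, 370.0, 300.0], 0.64)]
seat [([266.0, 202.0, 377.0, 299.0], 0.7)]
top [[440.9, 0.0, 315.3], [0.0, 440.9, 238.6], [0.0, 0.0, 1.0]] [[-0.0062, -0.9902, 0.1392, 0.4113], [-0.9995, 0.0019, -0.0307, 0.158], [0.0301, -0.1393, -0.9898, 0.8974], [0.0, 0.0, 0.0, 1.0]]
filter_mid [([370.0, 182.0, 397.0, 208.0], 0.83), ([288.0, 228.0, 311.0, 246.0], 0.75)]
slide [([234.0, 112.0, 331.0, 281.0], 0.64), ([265.0, 187.0, 333.0, 284.0], 0.58)]
tab []
seat [([264.0, 184.0, 332.0, 283.0], 0.67)]
{'K': array([[355.49571293,   0.        , 318.59361194],
       [  0.        , 355.49571293, 243.6955238 ],
       [  0.        ,   0.        ,   1.        ]]), 'T_tool_cam': array([[ 1.07817900e-04, -2.95876198e-01,  9.55226289e-01,
        -1.42388544e-01],
       [ 9.99999837e-01, -5.04148423e-04, -2.69028819e-04,
        -2.06035023e-04],
       [ 5.61175052e-04,  9.55226162e-01,  2.95876095e-01,
        -7.61827943e-02],
       [ 0.00000000e+00,  0.00000000e+00,  0.00000000e+00,
         1.00000000e+00]])}
```

View pics/scene0.png

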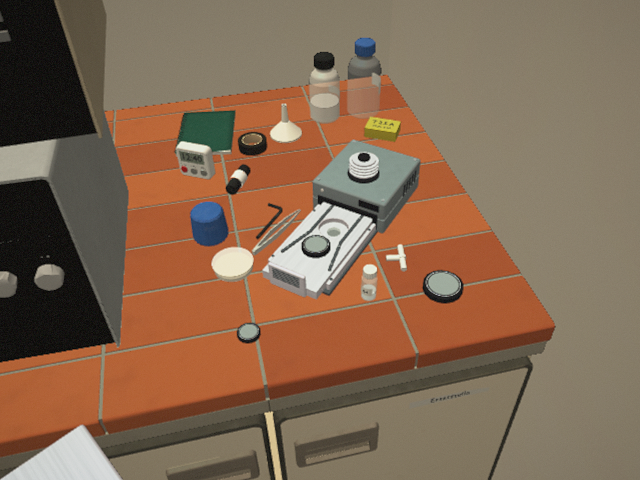

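View pics/top0.png

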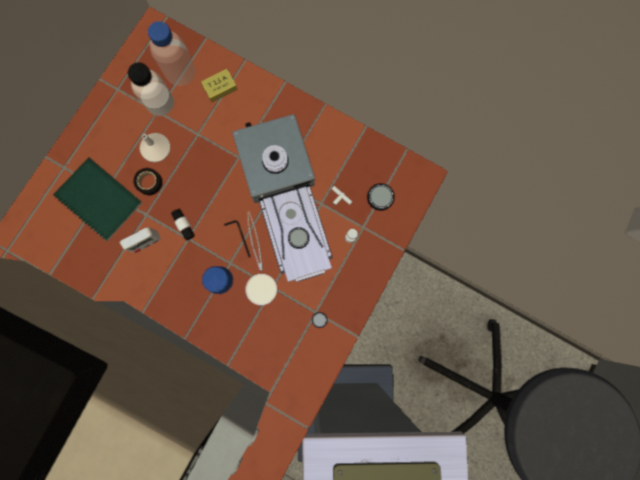

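Run:
```python
import cv2
a=cv2.imread("pics/top0.png")[100:300,210:350]; cv2.imwrite("pics/top0c.png",cv2.resize(a,None,fx=4,fy=3.0*4/3*0.75,interpolation=cv2.INTER_CUBIC) if 0 else cv2.resize(a,(420,600),interpolation=cv2.INTER_CUBIC))
a=cv2.imread("pics/scene0.png")[170:320,230:430]; cv2.imwrite("pics/scene0c.png",cv2.resize(a,(800,600),interpolation=cv2.INTER_CUBIC))
```

```text
(no output)
```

View pics/top0c.png

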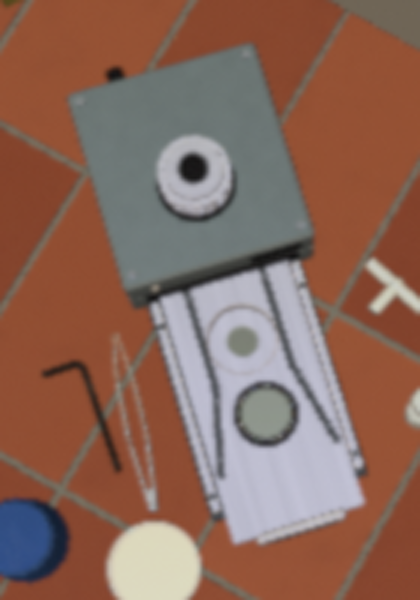

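View pics/scene0c.png

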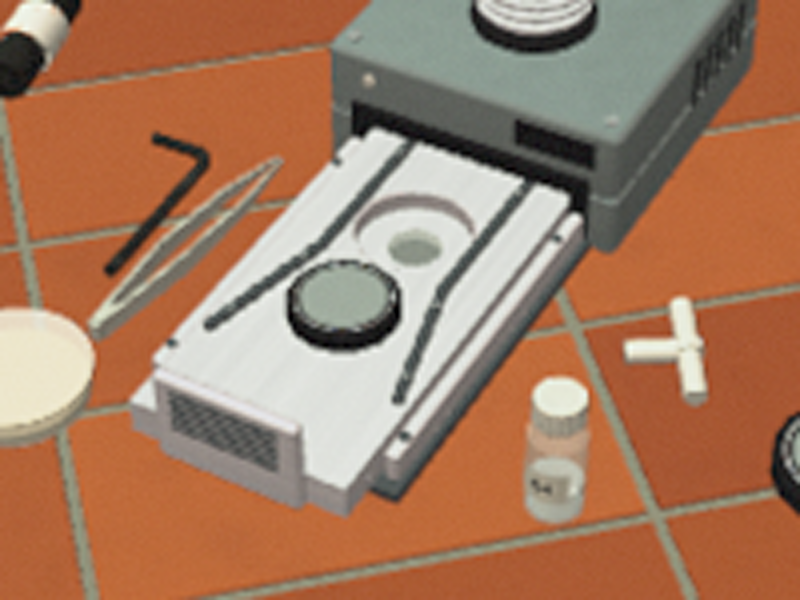

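The top and scene views show the slide with the middle-sized filter on the deck: top px (299,238), scene px (316,245). The seat is at top (291,213). The small and large look-alikes lie on the bench.

```bash
cat > h.py <<'E'
from plant import *
import cv2, numpy as np
def w(c,u,v,z,T=None):
    p=camera_params(c);T=p["T"] if T is None else T
    d=T[:3,:3]@np.linalg.inv(p["K"])@[u,v,1]; o=T[:3,3]
    return o+d*(z-o[2])/d[2]
def proj(c,P,T=None):
    p=camera_params(c);T=p["T"] if T is None else T
    q=T[:3,:3].T@(np.array(P)-T[:3,3]); q=p["K"]@q; return q[:2]/q[2]
def wristT(o):
    M=np.eye(4);M[:3,:3]=o["eef_rot"];M[:3,3]=o["tool_pos"];return M@camera_params("wrist")["T_tool_cam"]
E
python3 - <<'E'
from h import *
t=lambda a,b:(a/3+210,b/3+100)
s=lambda a,b:(a/4+230,b/4+170)
for n,c,px,z in [("seat","top",t(242,340),.024),("filt","top",t(266,412),.033),("tabL","top",t(260,541),.05),("tabR","top",t(344,515),.05),
 ("seat","scene",s(415,232),.024),("filt","scene",s(344,293),.033),("tabL","scene",s(158,372),.05),("tabR","scene",s(300,435),.05),
 ("boxcornL","top",t(135,294),.062),("boxR","top",t(312,243),.062),("vial","top",(352,235),.054),("petri","top",(262,290),.016),("tweez","top",t(152,505),.01),("tweez","top",t(116,336),.01)]:
    print(n,c,w(c,*px,z).round(4))
E
```

```text
seat top [0.5855 0.1802 0.024 ]
filt top [0.5354 0.1641 0.033 ]
tabL top [0.4498 0.1679 0.05  ]
tabR top [0.4662 0.1141 0.05  ]
seat scene [0.5874 0.1818 0.024 ]
filt scene [0.5378 0.1683 0.033 ]
tabL scene [0.4519 0.1702 0.05  ]
tabR scene [0.467  0.1131 0.05  ]
boxcornL top [0.6081 0.2481 0.062 ]
boxR top [0.6421 0.1339 0.062 ]
vial top [0.5368 0.0605 0.054 ]
petri top [0.4326 0.2368 0.016 ]
tweez top [0.476  0.2405 0.01  ]
tweez top [0.5911 0.2662 0.01  ]
```

Call:
arm_command(
  claw=[1,1,1,1,1,1,1,1],
  translation=[
    [0,-0.28,-0.31],
    [0,-0.28,-0.31],
    [0,-0.28,-0.31],
    [0,-0.28,-0.31],
    [0,-0.28,-0.31],
    [0,-0.28,-0.31],
    [0,-0.28,-0.31],
    [0,-0.28,-0.31],
  ],
  yaw=[0,0,0,0,0,0,0.1,0.107],
)

```text
t: 1.3
tool_pos: [0.4121, -0.2136, 0.2316]
eef_rot: [[0.001, 0.281, -0.96], [-0.001, -0.96, -0.281], [-1.0, 0.001, -0.001]]
wrist_force: [0.6, -0.1, 0.1]
opening: 0.0002
```

```bash
cat > to.py <<'E'
import sys
from h import *
# give delta in tool axes to reach world target
o=get_obs();t=np.array([float(a) for a in sys.argv[1:4]]);ps=float(sys.argv[4]) if len(sys.argv)>4 else 16.5
R=o["eef_rot"];print("t",o["t"],"tcp",o["tool_pos"].round(4),"F",o["wrist_force"].round(2),"open",round(o["opening"],4))
print("delta",(R.T@(t-o["tool_pos"])).round(4),"yaw",round(-np.radians((ps-90)-np.degrees(np.arctan2(R[1,1],R[0,1]))),4))
E
python3 to.py .537 .166 .17
```

```text
t 1.3 tcp [ 0.4121 -0.2136  0.2316] F [ 0.6  -0.09  0.13] open 0.0002
delta [ 0.0615 -0.3291 -0.2266] yaw -0.0027
```

Call:
arm_command(
  claw=[1,1,1,1,1,1,1,1],
  translation=[
    [0.06,-0.32,-0.22],
    [0.06,-0.32,-0.22],
    [0.06,-0.32,-0.22],
    [0.06,-0.32,-0.22],
    [0.06,-0.32,-0.22],
    [0.06,-0.32,-0.22],
    [0.06,-0.32,-0.22],
    [0.06,-0.32,-0.22],
  ],
  yaw=[0,0,0,0,0,0,0,0],
)

```text
t: 2.1
tool_pos: [0.532, 0.1574, 0.1711]
eef_rot: [[0.001, 0.286, -0.958], [0.001, -0.958, -0.286], [-1.0, -0.001, -0.001]]
wrist_force: [1.1, -0.0, -0.7]
opening: 0.0002
```

```bash
python3 to.py .537 .166 .17; sleep 0
python3 - <<'E'
from h import *
camera("top");o=get_obs()
cv2.imwrite("pics/w1.png",camera("wrist"));o=get_obs();np.save("w1.npy",wristT(o));print(o["tool_pos"],o["joint_velocities"].round(3))
for l in ["filter_mid","seat","tab"]:
    print(l,[(np.round(d["box"]).tolist(),round(d["p"],2)) for d in search_frame("wrist",l)][:4])
E
```

```text
t 2.1 tcp [0.532  0.1574 0.1711] F [ 1.09 -0.01 -0.72] open 0.0002
delta [ 0.0011 -0.0068 -0.0073] yaw 0.0019
[0.53236087 0.16314595 0.1706741 ] [ 0.074 -0.034  0.075  0.084  0.032  0.021  0.036]
filter_mid [([296.0, 199.0, 348.0, 254.0], 0.83), ([507.0, 146.0, 579.0, 218.0], 0.63)]
seat [([262.0, 102.0, 381.0, 310.0], 0.93)]
tab [([266.0, 102.0, 383.0, 310.0], 0.74)]
```

View pics/w1.png

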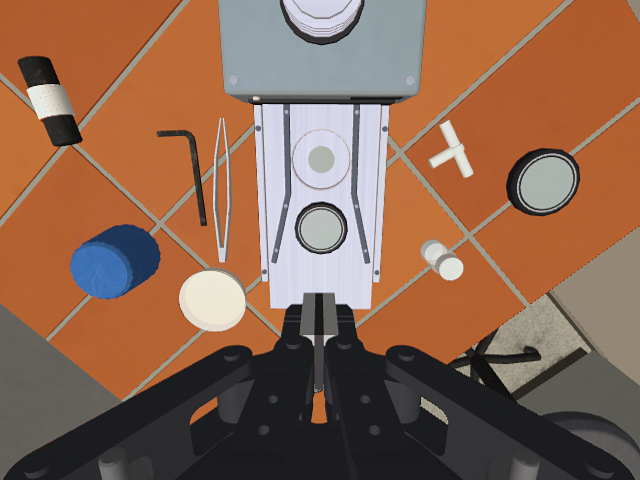

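The wrist view shows the seat at about (321,159) and the filter at (321,228), with the axis nearly vertical in the picture. The closed fingers hide the tab. I'll take one still picture for precision.

Run:
```python
from h import *
o=get_obs();im=camera("wrist");T=wristT(o);np.save("w2.npy",T);cv2.imwrite("pics/w2.png",im);print(o["t"],o["tool_pos"].round(4),o["joint_velocities"].round(3))
cv2.imwrite("pics/w2c.png",cv2.resize(im[90:315,240:400],None,fx=2.66,fy=2.66,interpolation=cv2.INTER_CUBIC)) if 0 else cv2.imwrite("pics/w2c.png",cv2.resize(im[90:290,240:400],(480,600),interpolation=cv2.INTER_CUBIC))
# rectify: deck plane to metric image 2px/mm around (.54,.165), slide yaw 16.5
a=np.radians(16.5);ux=np.array([np.cos(a),np.sin(a),0]);uy=np.array([-ux[1],ux[0],0])
for z,n in [(.024,"deck"),(.033,"ftop")]:
    O=np.array([.537,.166,z]); src=[];dst=[]
    for x,y in [(-.08,-.05),(.1,-.05),(.1,.05),(-.08,.05)]:
        src.append(proj("wrist",O+x*ux+y*uy,T)); dst.append([(.06-y)*4000,(.11-x)*3000*4/3*1.0])
    H=cv2.getPerspectiveTransform(np.float32(src),np.float32(dst))
    cv2.imwrite(f"pics/r_{n}.png",cv2.warpPerspective(im,H,(480,600),flags=cv2.INTER_CUBIC))
```

```text
2.35 [0.5311 0.1533 0.1712] [ 0.028 -0.013  0.018  0.018  0.001 -0.001 -0.   ]
```

View pics/r_deck.png

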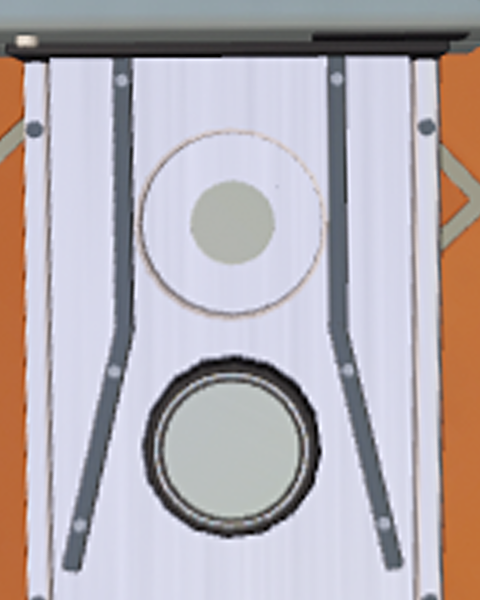

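View pics/r_ftop.png

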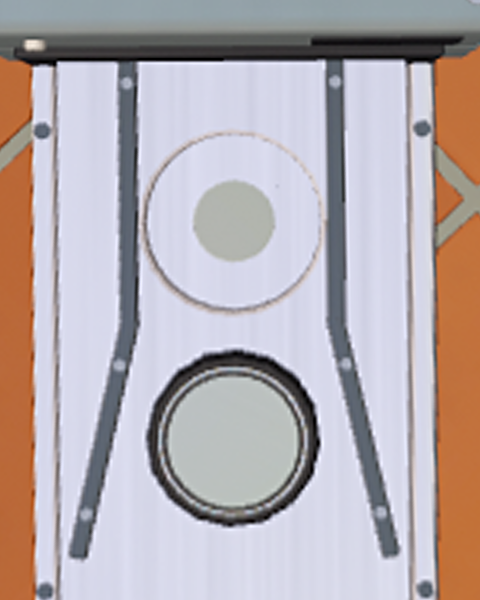

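Run:
```python
from h import *
a=cv2.imread("pics/w1.png");b=cv2.imread("pics/w2.png")
print(cv2.phaseCorrelate(np.float32(cv2.cvtColor(a[90:270,50:600],6)),np.float32(cv2.cvtColor(b[90:270,50:600],6))))
P=[np.array([.5855,.1802,.024])]
for i in range(4):
    o=get_obs();print(o["t"],o["tool_pos"].round(4),o["joint_pos"].round(4),o["joint_velocities"].round(3)); im=camera("wrist")
    print(cv2.phaseCorrelate(np.float32(cv2.cvtColor(b[90:270,50:600],6)),np.float32(cv2.cvtColor(im[90:270,50:600],6)))[0])
```

```text
((-17.13215338063918, -9.086458782150189), 0.5540608927055641)
2.4 [0.5312 0.1523 0.1713] [-0.3392  0.675  -0.0403  1.8508  0.0456  0.6177 -1.6925] [ 0.017 -0.006  0.005  0.006 -0.    -0.001 -0.001]
(-1.1120762064030032, -0.33104651570083377)
2.45 [0.5313 0.152  0.1715] [-0.3386  0.6746 -0.0402  1.8509  0.0454  0.6177 -1.6926] [ 0.007 -0.006 -0.001 -0.001 -0.002 -0.    -0.002]
(-1.6462617836961613, -0.44415785269606545)
2.5 [0.5314 0.152  0.1715] [-0.3383  0.6746 -0.0404  1.8508  0.0454  0.6175 -1.6927] [ 0.002 -0.002 -0.007 -0.003 -0.001 -0.002 -0.   ]
(-1.6180153767400611, -0.3378879522155387)
2.55 [0.5314 0.1522 0.1716] [-0.3384  0.6745 -0.0407  1.8506  0.0453  0.6175 -1.6927] [-0.002  0.003 -0.004 -0.003 -0.001 -0.002 -0.002]
(-1.2761528046497688, -0.1543698277178862)
```

```bash
python3 to.py .4926 .1546 .09 16.7;  python3 to.py .4926 .1546 .029 16.7
```

```text
t 2.6 tcp [0.5315 0.1525 0.1716] F [0.96 0.35 0.67] open 0.0002
delta [ 0.0816 -0.013   0.0367] yaw -0.006
t 2.6 tcp [0.5315 0.1525 0.1716] F [0.96 0.35 0.67] open 0.0002
delta [ 0.1426 -0.013   0.0367] yaw -0.006
```

Call:
arm_command(
  claw=[1,1,1,1,1,1,1,1],
  translation=[
    [0.02,-0.013,0.037],
    [0.05,-0.013,0.037],
    [0.08,-0.013,0.037],
    [0.1,-0.013,0.037],
    [0.11,-0.013,0.037],
    [0.11,-0.013,0.037],
    [0.11,-0.013,0.037],
    [0.11,-0.013,0.037],
  ],
  yaw=[-0.006,-0.006,-0.006,-0.006,-0.006,-0.006,-0.006,-0.006],
)

```text
t: 3.4
tool_pos: [0.4931, 0.1561, 0.0623]
eef_rot: [[0.002, 0.289, -0.957], [0.001, -0.957, -0.289], [-1.0, -0.0, -0.002]]
wrist_force: [-0.1, -0.6, 0.6]
opening: -0.0004
```

```bash
python3 to.py .4926 .1546 .029 16.7
python3 - <<'E'
from h import *
cv2.imwrite("pics/w3.png",camera("wrist"));
E
```

```text
t 3.4 tcp [0.4931 0.1561 0.0623] F [-0.07 -0.59  0.58] open -0.0004
delta [0.0333 0.0013 0.001 ] yaw 0.002
```

View pics/w3.png

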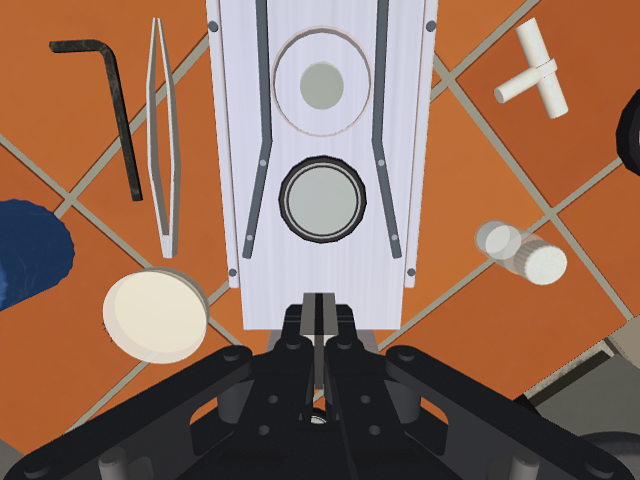

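Run:
```python
from h import *
o=get_obs();R=o["eef_rot"];p=o["tool_pos"];T=wristT(o)
for z in [-.011,0,.011]: print(z,proj("wrist",p+R@np.array([0,0,z]),T).round(1))
print("seat",proj("wrist",[.5884,.1833,.024],T).round(1), "observed ~ (322,81)")
S=w("wrist",322,81,.024,T);F=w("wrist",322,198.5,.0330,T);print(S,F)
a=w("wrist",244,329,.024,T);b=w("wrist",401,329,.024,T);print("deck end",a,b,np.linalg.norm(a-b),np.linalg.norm((a+b)/2-S))
u=np.array([.9578,.2874,0]);v=np.array([-.2874,.9578,0])
print("tcp rel seat",(p-S)@u,(p-S)@v,"filter",(F-S)@u,(F-S)@v)
print(o["tool_pos"])
```

```text
-0.011 [319.3 289.7]
0 [319.3 312.3]
0.011 [319.3 334.1]
seat [322.5  82.2] observed ~ (322,81)
[0.58883408 0.18367943 0.024     ] [0.53749556 0.16812051 0.033     ]
deck end [0.4508386  0.18849607 0.024     ] [0.47690574 0.10211359 0.024     ] 0.09022985896461673 0.1307214134736391
tcp rel seat -0.09967634564849887 0.0011165442903393575 filter -0.053643665947128376 -0.00014764543769890144
[0.49304123 0.15610131 0.06233167]
```

Call:
arm_command(
  claw=[1,1,1,1,1,1,1,1],
  translation=[
    [0.01,0.001,0],
    [0.02,0.001,0],
    [0.028,0.001,0],
    [0.034,0.001,0],
    [0.034,0.001,0],
    [0.034,0.001,0],
    [0.034,0.001,0],
    [0.034,0.001,0],
  ],
  yaw=[0,0,0,0,0,0,0,0],
)

```text
t: 4.25
tool_pos: [0.4928, 0.1551, 0.0276]
eef_rot: [[0.001, 0.29, -0.957], [0.0, -0.957, -0.29], [-1.0, 0.0, -0.001]]
wrist_force: [0.1, -0.6, -0.4]
opening: -0.0
```

Run:
```python
from h import *
o=get_obs();im=camera("wrist");cv2.imwrite("pics/w4.png",im);T=wristT(o);np.save("w4.npy",T)
print(o["t"],o["tool_pos"],o["wrist_force"].round(2))
print([proj("wrist",P,T).round(1) for P in [[.5888,.1837,.024],[.5375,.1681,.033]]])
```

```text
4.25 [0.4927501  0.15511637 0.02758078] [ 0.08 -0.55 -0.41]
[array([320.5,  66. ]), array([320.7, 212.4])]
```

View pics/w4.png

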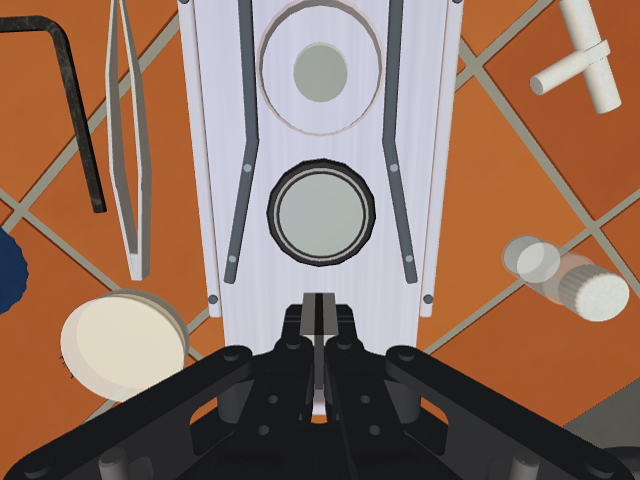

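The fingers are centred behind the filter, with the filter at (321,212) and the tip at (319,293). I'll push slowly.

Call:
arm_command(
  claw=[1,1,1,1,1,1,1,1],
  translation=[
    [0,0,-0.005],
    [0,0,-0.01],
    [0,0,-0.013],
    [0,0,-0.016],
    [0,0,-0.019],
    [0,0,-0.022],
    [0,0,-0.026],
    [0,0,-0.03],
  ],
  yaw=[0,0,0,0,0,0,0,0],
)

```text
t: 5.1
tool_pos: [0.5216, 0.1638, 0.0273]
eef_rot: [[0.0, 0.29, -0.957], [-0.0, -0.957, -0.29], [-1.0, 0.0, -0.0]]
wrist_force: [-0.6, 0.0, -0.5]
opening: 0.0
```

Call:
arm_command(
  claw=[1,1,1,1,1,1,1,1],
  translation=[
    [0,0,-0.004],
    [0,0,-0.008],
    [0,0,-0.012],
    [0,0,-0.016],
    [0,0,-0.02],
    [0,0,-0.024],
    [0,0,-0.026],
    [0,0,-0.026],
  ],
  yaw=[0,0,0,0,0,0,0,0],
)

```text
t: 5.9
tool_pos: [0.5466, 0.1714, 0.0273]
eef_rot: [[0.001, 0.29, -0.957], [0.0, -0.957, -0.29], [-1.0, 0.0, -0.001]]
wrist_force: [-0.1, 0.1, -0.6]
opening: -0.0
```

```bash
cat > look.py <<'E'
import sys
from h import *
o=get_obs();im=camera("wrist");cv2.imwrite(f"pics/{sys.argv[1]}.png",im);T=wristT(o)
u=np.array([.9578,.2874,0]);v=np.array([-.2874,.9578,0]);d=o["tool_pos"]-[.5888,.1837,.024]
print(o["t"],o["tool_pos"].round(4),"rel seat",(d@u).round(4),(d@v).round(4),o["wrist_force"].round(2))
print("seat px",proj("wrist",[.5888,.1837,.024],T).round(1))
E
python3 look.py w5
```

```text
5.9 [0.5466 0.1714 0.0273] rel seat -0.044 0.0003 [-0.14  0.12 -0.59]
seat px [320.3 214.1]
```

View pics/w5.png

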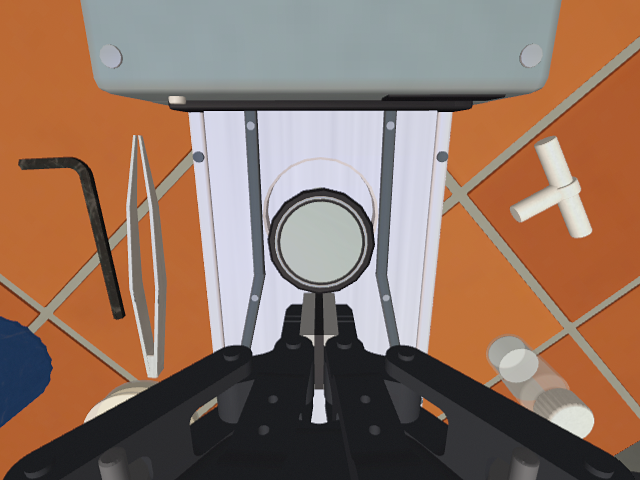

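Run:
```python
from h import *
o=get_obs();T=wristT(o)
F=w("wrist",321.5,239.5,.033,T);S=w("wrist",320.3,214.1,.024,T)
u=np.array([.9578,.2874,0]);v=np.array([-.2874,.9578,0]);d=F-S;print(d@u,d@v)
for (a,b) in [(157.5,272)]: print(w("wrist",320,a,.024,T)@u-S@u)
```

```text
-0.00841182445131902 -0.0004672073265715738
0.023053617326861398
```

Call:
arm_command(
  claw=[1,1,1,1,1,1,1,1],
  translation=[
    [0,0,-0.001],
    [0,0,-0.002],
    [0,0,-0.003],
    [0,0,-0.004],
    [0,0,-0.005],
    [0,0,-0.006],
    [0,0,-0.007],
    [0,0,-0.0075],
  ],
  yaw=[0,0,0,0,0,0,0,0],
)

```text
t: 6.75
tool_pos: [0.5535, 0.1735, 0.0273]
eef_rot: [[0.0, 0.29, -0.957], [0.0, -0.957, -0.29], [-1.0, 0.0, -0.0]]
wrist_force: [0.3, 0.3, -0.7]
opening: 0.0001
```

```bash
python3 look.py w6
```

```text
6.75 [0.5535 0.1735 0.0273] rel seat -0.0368 0.0003 [ 0.35  0.25 -0.69]
seat px [320.3 230.8]
```

View pics/w6.png

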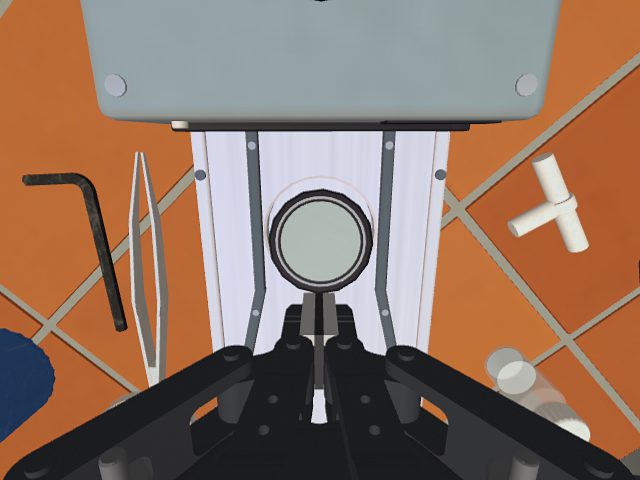

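Call:
arm_command(
  claw=[1,1,1,1,1,1,1,1],
  translation=[
    [0,0,-0.0004],
    [0,0,-0.0008],
    [0,0,-0.0012],
    [0,0,-0.0016],
    [0,0,-0.002],
    [0,0,-0.0023],
    [0,0,-0.0026],
    [0,0,-0.0026],
  ],
  yaw=[0,0,0,0,0,0,0,0],
)

```text
t: 7.6
tool_pos: [0.5559, 0.1742, 0.0273]
eef_rot: [[0.0, 0.29, -0.957], [-0.0, -0.957, -0.29], [-1.0, 0.0, -0.0]]
wrist_force: [0.8, -0.4, 0.4]
opening: 0.0
```

```bash
python3 look.py w7
```

```text
7.6 [0.5559 0.1742 0.0273] rel seat -0.0343 0.0003 [ 0.84 -0.39  0.42]
seat px [320.3 236.4]
```

View pics/w7.png

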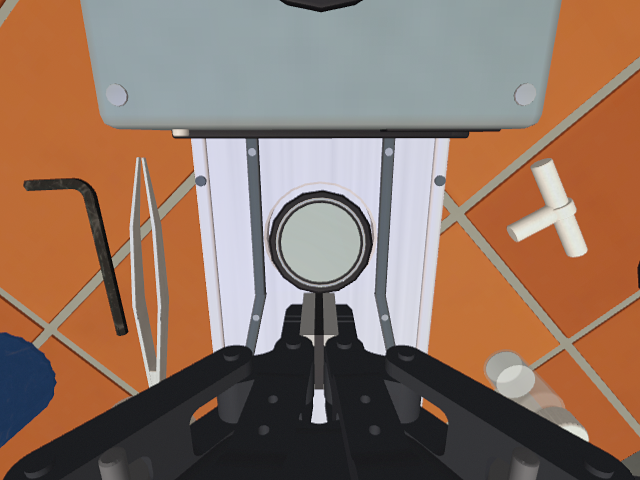

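Call:
arm_command(
  claw=[1,1,1,1,1,1,1,1],
  translation=[
    [0,0,-0.0003],
    [0,0,-0.0006],
    [0,0,-0.0009],
    [0,0,-0.0012],
    [0,0,-0.0014],
    [0,0,-0.0016],
    [0,0,-0.0016],
    [0,0,-0.0016],
  ],
  yaw=[0,0,0,0,0,0,0,0],
)

```text
t: 8.45
tool_pos: [0.5574, 0.1746, 0.0273]
eef_rot: [[0.0, 0.29, -0.957], [-0.0, -0.957, -0.29], [-1.0, 0.0, -0.0]]
wrist_force: [-0.1, -0.1, -0.7]
opening: 0.0003
```

```bash
python3 look.py w8
```

```text
8.45 [0.5574 0.1746 0.0273] rel seat -0.0327 0.0004 [-0.11 -0.06 -0.69]
seat px [320.3 239.9]
```

View pics/w8.png

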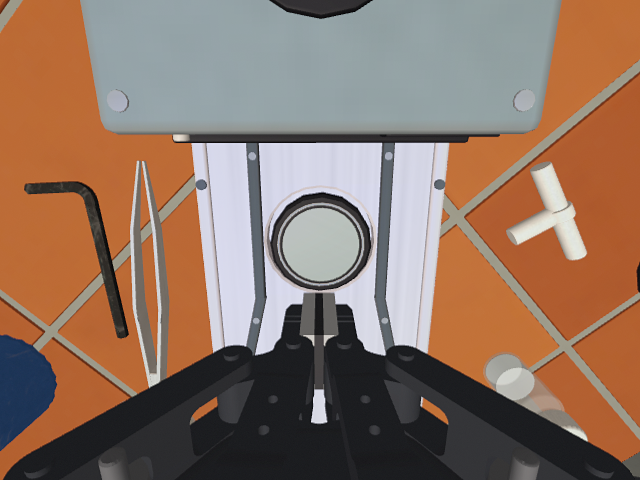

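The filter's front is now dipping into the seat, since the dark rim is thicker at the front. I'll push a little further.

Call:
arm_command(
  claw=[1,1,1,1,1,1,1,1],
  translation=[
    [0,0,-0.0003],
    [0,0,-0.0006],
    [0,0,-0.0009],
    [0,0,-0.0012],
    [0,0,-0.0015],
    [0,0,-0.0018],
    [0,0,-0.002],
    [0,0,-0.002],
  ],
  yaw=[0,0,0,0,0,0,0,0],
)

```text
t: 9.3
tool_pos: [0.5593, 0.1752, 0.0273]
eef_rot: [[0.0, 0.29, -0.957], [-0.0, -0.957, -0.29], [-1.0, 0.0, -0.0]]
wrist_force: [0.3, 1.1, -0.5]
opening: -0.0005
```

```bash
python3 look.py w9
python3 - <<'E'
import cv2
a=cv2.imread("pics/w8.png")[170:310,220:420];b=cv2.imread("pics/w9.png")[170:310,220:420]
cv2.imwrite("pics/w89.png",cv2.resize(cv2.hconcat([a,b]),(800,280),interpolation=cv2.INTER_CUBIC))
E
```

```text
9.3 [0.5593 0.1752 0.0273] rel seat -0.0307 0.0004 [ 0.31  1.1  -0.48]
seat px [320.3 244.4]
```

View pics/w89.png

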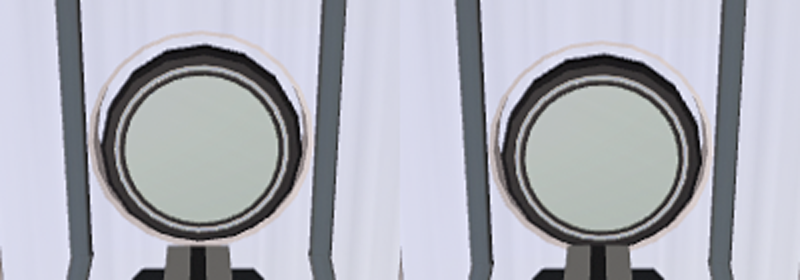

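Call:
arm_command(
  claw=[1,1,1,1,1,1,1,1],
  translation=[
    [-0.005,0,0.005],
    [-0.03,0,0.01],
    [-0.06,0,0.03],
    [-0.08,0,0.06],
    [-0.08,0,0.09],
    [-0.08,0,0.09],
    [-0.08,0,0.09],
    [-0.08,0,0.09],
  ],
  yaw=[0,0,0,0,0,0,0,0],
)

```text
t: 10.15
tool_pos: [0.4743, 0.1496, 0.1074]
eef_rot: [[0.002, 0.29, -0.957], [0.001, -0.957, -0.29], [-1.0, -0.0, -0.002]]
wrist_force: [0.1, -0.2, -0.3]
opening: -0.0002
```

```bash
python3 look.py w10
python3 - <<'E'
from h import *
o=get_obs();T=wristT(o);x,y=proj("wrist",[.5888,.1837,.024],T).astype(int)
a=cv2.imread("pics/w10.png");y0=max(0,y-60);a=a[y0:y0+120,x-80:x+80]
s=camera("scene");x,y=proj("scene",[.5888,.1837,.024]).astype(int);s=s[y-45:y+45,x-60:x+60]
cv2.imwrite("pics/c10.png",cv2.hconcat([cv2.resize(a,(400,300),interpolation=2),cv2.resize(s,(400,300),interpolation=2)]))
E
```

```text
10.15 [0.4743 0.1496 0.1074] rel seat -0.1195 0.0003 [ 0.05 -0.19 -0.33]
seat px [320.1  54.5]
```

View pics/c10.png

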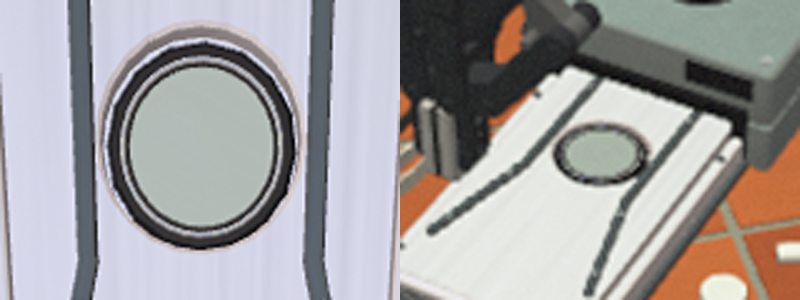

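```bash
cat > rect.py <<'E'
import sys
from h import *
def rect(im,T,cam="wrist",z=.024,sx=0,pp=8000,half=.0375):
    u=np.array([.9578,.2874,0]);v=np.array([-.2874,.9578,0]);O=np.array([.5888,.1837,z])+sx*u
    src=[];dst=[]
    for x,y in [(-half,-half),(half,-half),(half,half),(-half,half)]:
        src.append(proj(cam,O+x*u+y*v,T));dst.append([(half-y)*pp,(half-x)*pp])
    H=cv2.getPerspectiveTransform(np.float32(src),np.float32(dst));n=int(2*half*pp)
    return cv2.warpPerspective(im,H,(n,n),flags=cv2.INTER_CUBIC)
E
python3 - <<'E'
from rect import *
o=get_obs();im=camera("wrist");T=wristT(o);print(o["t"],o["joint_velocities"].round(3).tolist())
np.save("w11.npy",T);cv2.imwrite("pics/w11.png",im)
a=rect(im,T);cv2.imwrite("pics/r11.png",a)
s=camera("scene");cv2.imwrite("pics/s11.png",s);cv2.imwrite("pics/r11s.png",rect(s,None,"scene"))
E
```

```text
10.25 [0.0, 0.004, -0.0, 0.002, 0.001, -0.001, 0.0]
```

View pics/r11.png

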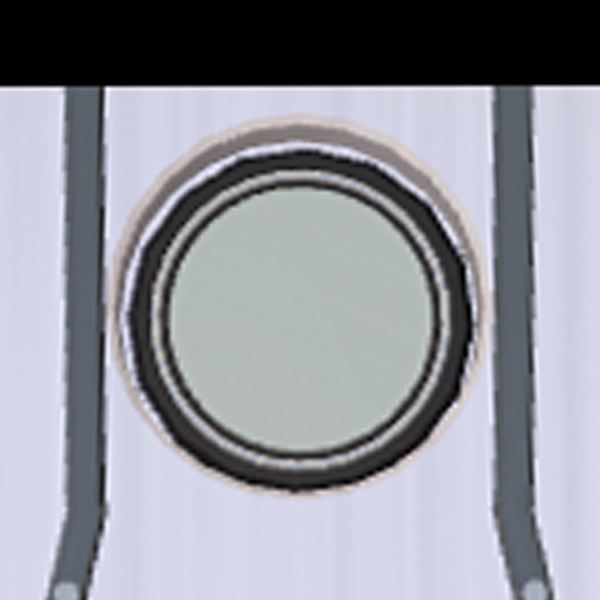

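View pics/r11s.png

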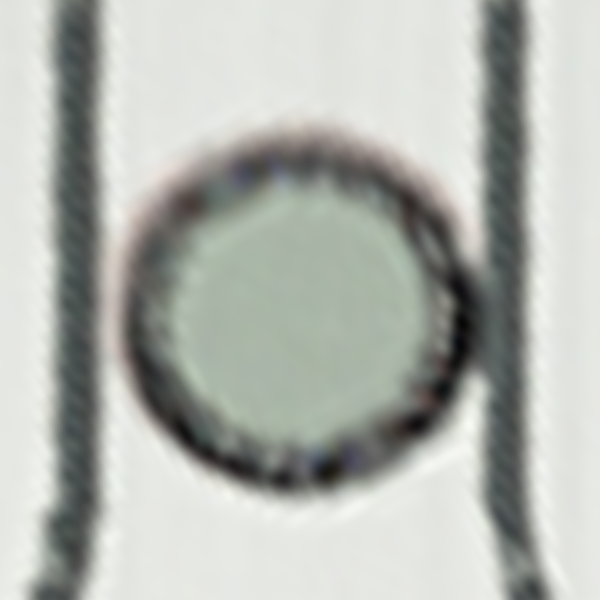

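Run:
```python
from rect import *
from scipy.spatial.transform import Rotation
R=np.array([[0,.29,-.957],[0,-.957,-.29],[-1,0,0.]])
T=wristT({"eef_rot":R,"tool_pos":np.array([.5593,.1752,.0273])})
a=rect(cv2.imread("pics/w9.png"),T);cv2.imwrite("pics/r9.png",a)
for n,im in [("w9",a),("w11",cv2.imread("pics/r11.png"))]:
    # glass: greenish-grey region
    m=((im[:,:,1].astype(int)-im[:,:,0]>3)&(im[:,:,1]>120)&(im[:,:,1]<205)).astype(np.uint8)
    m=cv2.morphologyEx(m,cv2.MORPH_OPEN,np.ones((9,9)));c=max(cv2.findContours(m,0,1)[0],key=cv2.contourArea);print(n,cv2.fitEllipse(cv2.convexHull(c)))
```

```text
w9 ((307.7444152832031, 327.49993896484375), (236.05039978027344, 269.8159484863281), 51.13711929321289)
w11 ((303.892578125, 322.90814208984375), (209.45941162109375, 284.72747802734375), 119.28736877441406)
```

View pics/r9.png

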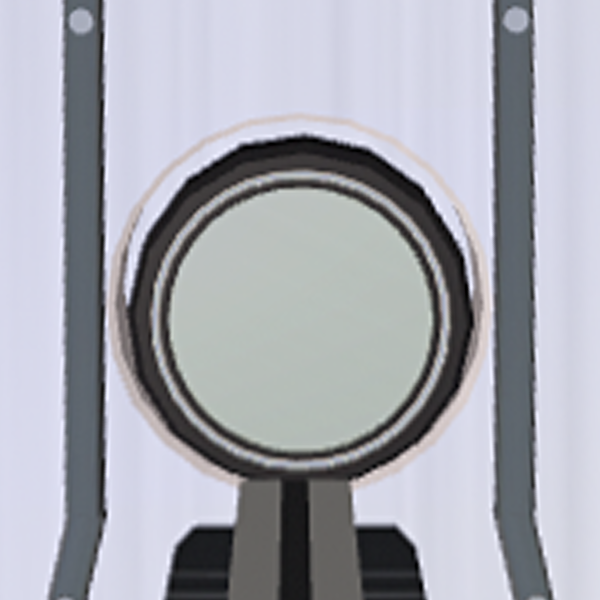

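In both wrist views the glass rectifies to the same circle (167–435 by 187–452) in the deck plane, so the filter is flat and flush. Next is the tab.

Call:
arm_command(
  claw=[1,1,1,1,1,1,1,1],
  translation=[
    [0,0,0.03],
    [0,0,0.05],
    [0.02,0,0.05],
    [0.045,0,0.05],
    [0.062,0,0.05],
    [0.072,0,0.05],
    [0.072,0,0.05],
    [0.072,0,0.05],
  ],
  yaw=[0,0,0,0,0,0,0,0],
)

```text
t: 11.15
tool_pos: [0.4255, 0.1347, 0.0354]
eef_rot: [[0.0, 0.29, -0.957], [-0.0, -0.957, -0.29], [-1.0, 0.0, -0.0]]
wrist_force: [0.7, 0.2, -0.2]
opening: 0.0001
```

```bash
python3 look.py w12;python3 - <<'E'
from h import *
im=camera("scene");cv2.imwrite("pics/s12.png",cv2.resize(im[150:350,200:440],(720,600),interpolation=2))
E
```

```text
11.15 [0.4255 0.1347 0.0354] rel seat -0.1705 -0.0 [ 0.65  0.22 -0.16]
seat px [ 320.3 -161.4]
```

View pics/w12.png

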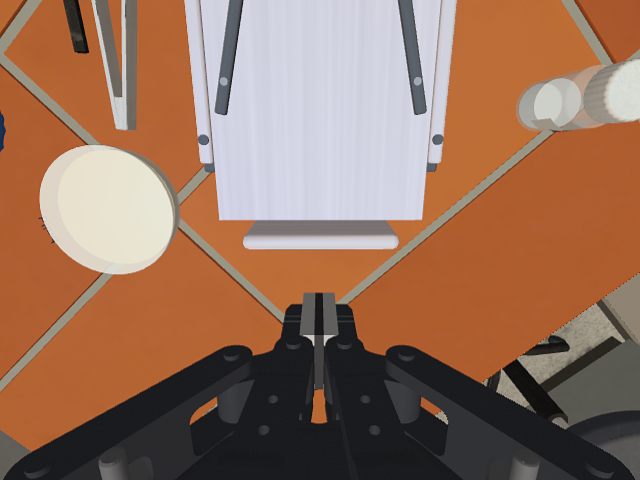

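View pics/s12.png

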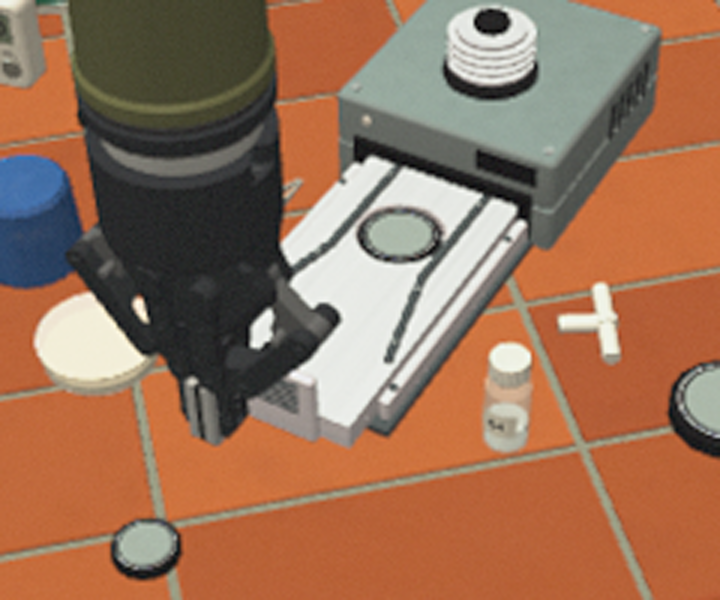

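Call:
arm_command(
  claw=[1,1,1,1,1,1,1,1],
  translation=[
    [0,0,-0.01],
    [0,0,-0.018],
    [0,0,-0.022],
    [0,0,-0.024],
    [0,0,-0.027],
    [0,0,-0.031],
    [0,0,-0.036],
    [0,0,-0.041],
  ],
  yaw=[0,0,0,0,0,0,0,0],
)

```text
t: 12.05
tool_pos: [0.4645, 0.1465, 0.0352]
eef_rot: [[-0.001, 0.29, -0.957], [-0.0, -0.957, -0.29], [-1.0, 0.0, 0.001]]
wrist_force: [-3.4, -0.2, 0.9]
opening: -0.0002
```

Call:
arm_command(
  claw=[1,1,1,1,1,1,1,1],
  translation=[
    [0,0,-0.005],
    [0,0,-0.01],
    [0,0,-0.015],
    [0,0,-0.02],
    [0,0,-0.025],
    [0,0,-0.03],
    [0,0,-0.035],
    [0,0,-0.039],
  ],
  yaw=[0,0,0,0,0,0,0,0],
)

```text
t: 12.85
tool_pos: [0.5023, 0.158, 0.0352]
eef_rot: [[0.0, 0.29, -0.957], [0.0, -0.957, -0.29], [-1.0, 0.0, -0.0]]
wrist_force: [-2.8, -0.8, 0.3]
opening: -0.0
```

```bash
python3 look.py w13;python3 - <<'E'
from h import *
im=camera("scene");cv2.imwrite("pics/s13.png",cv2.resize(im[150:350,200:440],(720,600),interpolation=2))
E
```

```text
12.85 [0.5023 0.158  0.0352] rel seat -0.0902 0.0002 [-2.78 -0.83  0.25]
seat px [320.3  96.8]
```

View pics/w13.png

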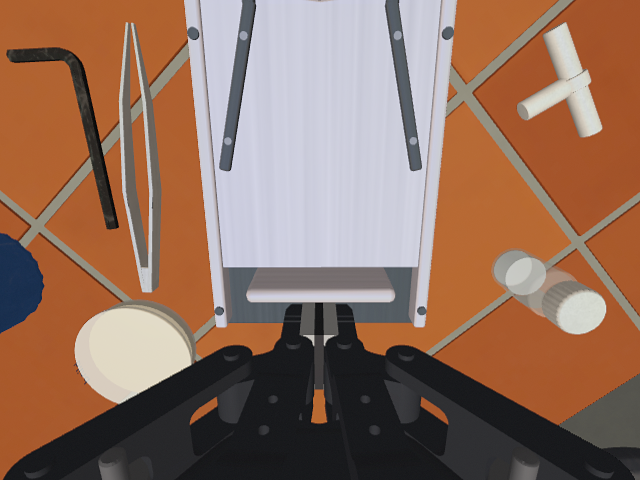

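Call:
arm_command(
  claw=[1,1,1,1,1,1,1,1],
  translation=[
    [0,0,-0.004],
    [0,0,-0.009],
    [0,0,-0.014],
    [0,0,-0.019],
    [0,0,-0.024],
    [0,0,-0.029],
    [0,0,-0.031],
    [0,0,-0.032],
  ],
  yaw=[0,0,0,0,0,0,0,0],
)

```text
t: 13.75
tool_pos: [0.5329, 0.1673, 0.0353]
eef_rot: [[0.001, 0.29, -0.957], [0.0, -0.957, -0.29], [-1.0, -0.0, -0.001]]
wrist_force: [-3.0, -0.7, 1.9]
opening: 0.0001
```

Call:
arm_command(
  claw=[1,1,1,1,1,1,1,1],
  translation=[
    [0,0,-0.001],
    [0,0,-0.002],
    [0,0,-0.003],
    [0,0,-0.004],
    [0,0,-0.005],
    [0,0,-0.006],
    [0,0,-0.007],
    [0,0,-0.007],
  ],
  yaw=[0,0,0,0,0,0,0,0],
)

```text
t: 14.55
tool_pos: [0.5369, 0.1684, 0.0352]
eef_rot: [[-0.004, 0.29, -0.957], [-0.002, -0.957, -0.29], [-1.0, 0.0, 0.005]]
wrist_force: [-7.7, -0.2, 5.2]
opening: 0.0
```

```bash
python3 look.py w14
```

```text
14.55 [0.5369 0.1684 0.0352] rel seat -0.0541 0.0003 [-7.7  -0.24  5.16]
seat px [320.3 187.1]
```

View pics/w14.png

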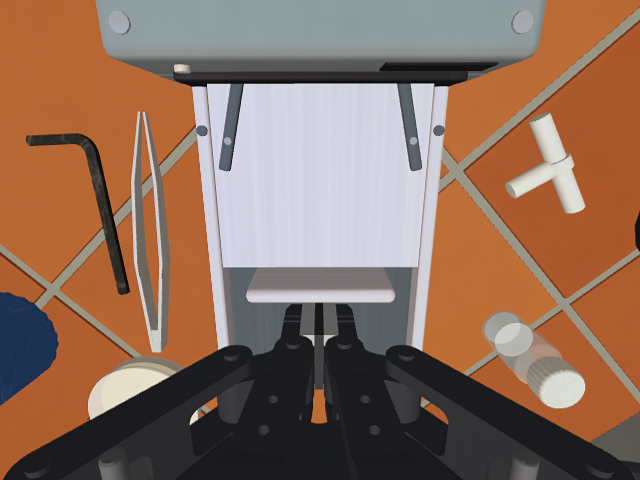

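Call:
arm_command(
  claw=[1,1,1,1,1,1,1,1],
  translation=[
    [0,0,-0.001],
    [0,0,-0.002],
    [0,0,-0.003],
    [0,0,-0.004],
    [0,0,-0.005],
    [0,0,-0.005],
    [0,0,-0.005],
    [0,0,-0.005],
  ],
  yaw=[0,0,0,0,0,0,0,0],
)

```text
t: 15.4
tool_pos: [0.5369, 0.1683, 0.0349]
eef_rot: [[-0.013, 0.29, -0.957], [-0.005, -0.957, -0.29], [-1.0, 0.001, 0.014]]
wrist_force: [-14.3, -2.6, 10.8]
opening: -0.0001
```

```bash
python3 look.py w15
```

```text
15.4 [0.5369 0.1683 0.0349] rel seat -0.0541 0.0002 [-14.3   -2.61  10.82]
seat px [320.  187.1]
```

Rigid stop: there was no motion as the push rose from 8 N to 15 N. The travel also matches the start offset, with the seat about 42 mm from the front, so the slide started about 8 mm in and moved about 92 mm. I'll retreat.

Call:
arm_command(
  claw=[1,1,1,1,1,1,1,1],
  translation=[
    [0,0,0.005],
    [0,0,0.015],
    [0,0,0.03],
    [-0.03,0,0.04],
    [-0.07,0,0.05],
    [-0.11,0,0.05],
    [-0.14,0,0.05],
    [-0.14,0,0.05],
  ],
  yaw=[0,0,0,0,0,0,0,0],
)

```text
t: 16.25
tool_pos: [0.5008, 0.1575, 0.1797]
eef_rot: [[0.012, 0.289, -0.957], [0.004, -0.957, -0.289], [-1.0, -0.001, -0.013]]
wrist_force: [1.0, -0.4, -0.1]
opening: -0.0
```

```bash
python3 look.py w16
python3 - <<'E'
from h import *
o=get_obs();im=camera("wrist");T=wristT(o);cv2.imwrite("pics/w16.png",im)
cv2.imwrite("pics/s16.png",camera("scene"));print(o["wrist_force"])
u=np.array([.9578,.2874,0]);S=np.array([.5888,.1837,.05])
print("expected tab outer top edge px",proj("wrist",S-.044*u,T).round(1), proj("wrist",S-.036*u,T).round(1))
E
```

```text
16.25 [0.5008 0.1575 0.1797] rel seat -0.0918 0.0002 [ 0.96 -0.37 -0.09]
seat px [319.6 115.6]
[ 0.06204668 -0.10706741 -0.27727909]
expected tab outer top edge px [319.5 172.5] [319.5 161.6]
```

View pics/w16.png

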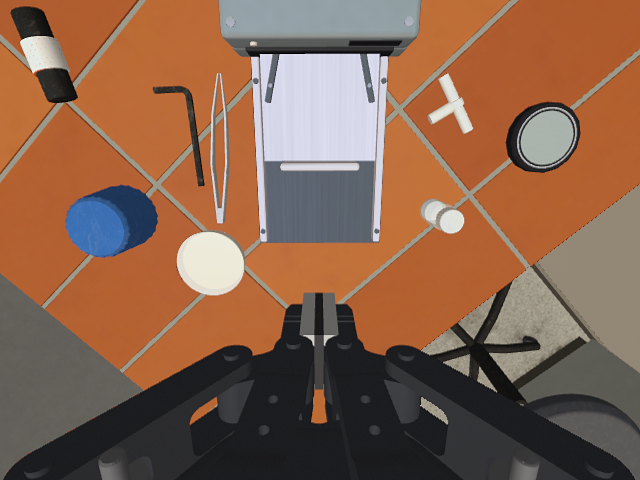

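View pics/s16.png

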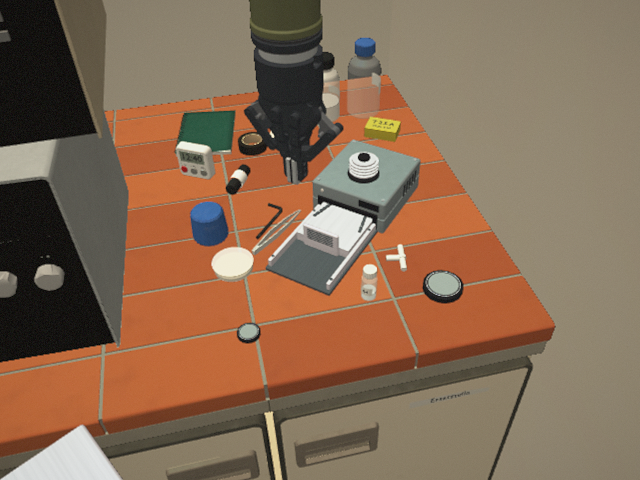

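The wrist view shows the tab's outer edge at about row 171, where I expected it (172.5). The filter is inside the casing and the bystanders sit at the same scene pixels as at the start. The arm is clear.

```bash
python3 -c "
from h import *
a=cv2.imread('pics/scene0.png');b=cv2.imread('pics/s16.png');print({n:int(cv2.absdiff(a[y0:y1,x0:x1],b[y0:y1,x0:x1]).mean()) for n,(x0,y0,x1,y1) in dict(petri=(210,245,255,280),vial=(358,262,380,302),tee=(385,243,410,272),tweez=(252,208,300,252)).items()})
print(sign_off())"
```

```text
{'petri': 7, 'vial': 7, 'tee': 6, 'tweez': 15}
the job is handed in; nothing more can be done
None
```

I pushed the middle filter along the deck with closed fingers until it dropped into the seat. Then I pushed the slide home by its tab, backed off, and handed the job in at about 16.5 s.

**Filter:** it sits flat and flush. Two wrist views showed its glass as the same circle in the deck plane. It rests towards the rear wall of the seat: I measured about 2 mm off centre, where the fit allows about 1.2 mm, which I took as measuring error.

**Slide:** it reached a rigid stop. The tool did not move as the push rose from about 8 N to 15 N. It travelled about 92 mm, which matches a start about 8 mm in, and the tab's final position in the picture agrees.

**Bystanders:** the petri dish, vial and tee show no change in the before-and-after scene pictures. The tweezers region differed more (15, against 6–7 for the others). I put that down to the moved slide edge also being in that region. By eye the tweezers and hex key look unmoved, but I ran no separate check on either.

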